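# Put the mixed-up mould blocks back on their own stands

### The job

The three cigar mould blocks are on each other's stands: change them round so that each lies on the stand with as many sample dowels as the block has grooves, squarely in the middle of the flat part and lengthwise with the stand. First park one of them in the middle of the empty board without dowels to make room, and leave that board empty again at the end. Keep the blocks upright, and do not disturb the jar, the weight or the tamper standing between the stands.

Things in the scene. Friction and masses are not known exactly. Their poses are not given: they have to be found in the camera images.
- mould_two: Loose black plastic cigar mould block, 110 long (its x) x 50 wide (its y) x 32 high (z) mm, about 0.16 kg, with two wide grooves (24 mm wide, 14 deep) cut across its top along y (black grooves between grey ridges). Origin: centre of the underside, z up. Solid and plain-sided for the lower 18 mm; grip across its 50 mm width. It starts on one of the stands.
- mould_three: Loose black plastic cigar mould block, 110 long (its x) x 50 wide (its y) x 32 high (z) mm, about 0.16 kg, with three medium grooves (19 mm wide, 14 deep) cut across its top along y (black grooves between grey ridges). Origin: centre of the underside, z up. Solid and plain-sided for the lower 18 mm; grip across its 50 mm width. It starts on one of the stands.
- mould_five: Loose black plastic cigar mould block, 110 long (its x) x 50 wide (its y) x 32 high (z) mm, about 0.16 kg, with five narrow grooves (13 mm wide, 14 deep) cut across its top along y (black grooves between grey ridges). Origin: centre of the underside, z up. Solid and plain-sided for the lower 18 mm; grip across its 50 mm width. It starts on one of the stands.
- stand_two: Fixed pale wooden stand: rimless board 12 mm thick, 84 wide (y), x = -70 to +118 mm, with two sample dowels (24 mm thick, 40 long, lying side by side along x, on a black strip) fixed on its far end, x = +74 to +114 mm. Origin: on the underside, below the middle of the flat part where a block belongs (block origin at z = +12 mm, long axis along the stand's x, either way round).
- stand_three: Fixed pale wooden stand: rimless board 12 mm thick, 84 wide (y), x = -70 to +118 mm, with three sample dowels (19 mm thick, 40 long, lying side by side along x, on a black strip) fixed on its far end, x = +74 to +114 mm. Origin: on the underside, below the middle of the flat part where a block belongs (block origin at z = +12 mm, long axis along the stand's x, either way round).
- stand_five: Fixed pale wooden stand: rimless board 12 mm thick, 84 wide (y), x = -70 to +118 mm, with five sample dowels (13 mm thick, 40 long, lying side by side along x, on a black strip) fixed on its far end, x = +74 to +114 mm. Origin: on the underside, below the middle of the flat part where a block belongs (block origin at z = +12 mm, long axis along the stand's x, either way round).
- spare_board: Fixed pale wooden board 150 (x) x 84 (y) x 12 (z) mm without any dowels, empty at the start: the free spot. Origin: centre of the underside; a block parked in its middle has its origin at z = +12 mm. No rim.
- jar: Small closed jar with a steel cap, 36 mm across, 50 high, standing loose on the bench between the stands; origin: centre of the underside. Leave alone.
- weight: Small steel weight with a knob, 36 mm across, 38 high, standing loose on the bench between the stands; origin: centre of the underside. Leave alone.
- tamper: Small turned wooden tamper, 34 mm across, 50 high, standing loose on the bench between the stands; origin: centre of the underside. Leave alone.
Things that resemble listed ones, but are neither listed nor needed, are in the scene too. Leave any red or turquoise look-alike of the stand_five alone.

How it is judged (in metres and radians):
On the way:
1. one of the blocks is parked on the empty board and released (((horizontal distance between mould_two and spare_board below 0.03 m and z of mould_two in the frame of spare_board between 0.008 and 0.016 m and angle between mould_two's own z axis and vertical below 0.08 rad and contact force between mould_two and the fingers below 0.1 N and linear speed of mould_two below 0.02 m/s) or (horizontal distance between mould_three and spare_board below 0.03 m and z of mould_three in the frame of spare_board between 0.008 and 0.016 m and angle between mould_three's own z axis and vertical below 0.08 rad and contact force between mould_three and the fingers below 0.1 N and linear speed of mould_three below 0.02 m/s) or (horizontal distance between mould_five and spare_board below 0.03 m and z of mould_five in the frame of spare_board between 0.008 and 0.016 m and angle between mould_five's own z axis and vertical below 0.08 rad and contact force between mould_five and the fingers below 0.1 N and linear speed of mould_five below 0.02 m/s))), for 0.2 s.
At the end, for the whole second after the job is handed in: Each block lies flat and at rest on the stand whose number of dowels equals its number of grooves, its centre within 12 mm of the middle of the flat part, its long axis within 0.17 rad (10 degrees) of the stand's (either way round), released; so the spare board is empty (horizontal distance between mould_two and stand_two below 0.012 m and z of mould_two in the frame of stand_two between 0.008 and 0.016 m and angle between each of mould_two, mould_three, mould_five's own z axis and vertical below 0.08 rad and contact force between each of mould_two, mould_three, mould_five and the fingers below 0.1 N and linear speed of each of mould_two, mould_three, mould_five below 0.02 m/s and angle between the x axis of mould_two and the x axis of stand_two, either way round below 0.17 rad and horizontal distance between mould_three and stand_three below 0.012 m and z of mould_three in the frame of stand_three between 0.008 and 0.016 m and angle between the x axis of mould_three and the x axis of stand_three, either way round below 0.17 rad and horizontal distance between mould_five and stand_five below 0.012 m and z of mould_five in the frame of stand_five between 0.008 and 0.016 m and angle between the x axis of mould_five and the x axis of stand_five, either way round below 0.17 rad); the robot touches nothing.
It fails at once if the jar is moved by more than 20 mm or knocked over (distance of jar from where it was at the start of the episode above 0.02 m or angle between jar's own z axis and vertical above 0.5 rad).
It fails at once if the weight is moved by more than 20 mm or knocked over (distance of weight from where it was at the start of the episode above 0.02 m or angle between weight's own z axis and vertical above 0.5 rad).
It fails at once if the tamper is moved by more than 20 mm or knocked over (distance of tamper from where it was at the start of the episode above 0.02 m or angle between tamper's own z axis and vertical above 0.5 rad).
It fails at once if a block is tipped by more than about 35 degrees (angle between any of mould_two, mould_three, mould_five's own z axis and vertical above 0.6 rad).
It also fails if it takes over 99 s, if anything falls off the work surface, if the arm or the gripper's body presses on something with over 40 N, if the wrist force passes 120 N, or if a joint passes its speed limit or range.

### The arm

A 6-joint arm with a two-finger parallel gripper is mounted at the origin on the work surface. World frame = base frame: x ahead of the robot, y to its left, z up, the work surface at z = 0. Lengths are in mm, angles in rad, forces in N, time in s.
With the tool pointing down it reaches from about 275 to 1000 mm from the base axis. Payload 8.4 kg.
Tool frame: the origin (TCP) lies between the finger pads; the fingertips stand 22 mm ahead of it and the grasp point (between the pads) lies 3 mm ahead of it (r.nose_length is the z of the fingertips in the tool frame, in mm); z points along the fingers, y is the line along which they close (so a half turn about z gives the same grasp; the last joint's range is limited). The gripper opens to 85 mm and grips with 20 to 120 N. Pads are 22 mm wide; open, the fingers measure 114 mm over their backs; the gripper's body (76 mm by 85 mm) begins 54 mm behind the grasp point. The pads swing forward as they close: fully open they stand 13 mm farther back than shut.
Start: joints at [1.223, 0.353, 1.633, -0, 1.155, -0.002], TCP at [211.842, 588.006, 253.281] pointing down, gripper open.
Joint ranges: [-2.63, 2.63], [-0.92, 2.1], [0.06, 2.66], [-1.3, 4.44], [0, 2.69], [-3.02, 3.02]. Speed limits (rad/s): [2.22, 2.22, 2.79, 3.14, 3.14, 3.14].

### API

Orientations are given as [roll, pitch, yaw] about the fixed x, y, z axes, in that order (R = Rz(yaw) Ry(pitch) Rx(roll)).
In Python, from rig import r, cams gives the robot as it stands.
- The arm moves only by the shell command python3 -m handwheel 'ROWS' [FORCE]. ROWS is a JSON list that holds a single list of rows (three levels of brackets), with 1 to 5 rows, each of 7 numbers: a rotation vector rx, ry, rz in rad, then dx, dy, dz in mm, then the opening from 0.0 (shut) to 1.0 (fully open); each row shifts and turns the commanded pose from where the row before left it, along the tool's axes as they then stand; what a row does not reach is not made up. A row lasts 1/12 s, in which the tool goes at most 41.7 mm and 0.125 rad, less where a joint would pass 70% of its speed; a pose out of reach is approached as far as the arm can. The fingers move at their own pace and stop on an object; FORCE is the grip in N (left out, the last holds). Time passes only in rows, so rows that do not move let the fingers close. It prints the time, the measured TCP pose, the force, the opening and the grip force at its end. Input that does not fit is refused with a message, and nothing moves.
- r.sense(): the state, without advancing time (a new reading comes with each control period).
- cams.grab_frame(name): name is "scene" or "side" or "wrist"; returns the picture (420x560x3 uint8, red, green, blue); there is no depth.
- cams.camera_params(name): a dict with "fx", "fy", "cx", "cy" (pixels), "rvec" (rotation vector, rad) and "tvec" (3), from world to camera coordinates, as OpenCV has them. Camera axes: x right, y down, z forward; pixel columns grow to the right and rows downward; lengths in mm; the calibration is good to about 2 mm. The wrist camera is an equidistant fisheye: a pixel r from the principal point sees the ray r / f radians off the axis. A picture is of the moment at which its call begins: read the wrist's pose just before it. camera_params takes no time and is no camera call; for the wrist camera it gives the pose at the moment of the call.
- r.sign_off(): hands the job in; it is judged then, once.
The state is a dict: "clock": time; "qpos": joint angles; "qvel": joint speeds; "joint_efforts": joint torques, N m; "eef_pos": TCP position; "tcp_rot": TCP orientation; "contact_force": force on the tool from outside, world axes, zero at the start; "wrist_torque": the same for the moment, N m; "opening": opening from 0.0 (shut) to 1.0 (fully open); "grasp_force": force on a finger pad.
Only numpy, scipy, OpenCV 4.12 (cv2) and the standard library are available. Lean on these libraries where they do the work, as an engineer would, in place of code of your own. Each camera call takes 0.05 s, during which the arm holds its last target. There are 200 camera calls.

## Working session

There is one attempt and no reset: what is moved stays moved. The work goes in short steps, Python scripts to look and compute and a shell command to move; the robot and the scene stay as the last step left them, time stands still between calls to the robot, and variables do not carry over. Pictures are saved under pics/ and viewed, at most 14 in all, crops included, and the job is handed in when it is done.

```bash
mkdir -p pics; ls
python3 - <<'E'
from rig import r,cams
import cv2
for n in("scene","side","wrist"):
    im=cams.grab_frame(n); cv2.imwrite(f"pics/{n}0.png",im[:,:,::-1]); 
    p=cams.camera_params(n); print(n,{k:(v if not hasattr(v,'round') else v) for k,v in p.items()})
print(r.sense())
E
```

```text
pics
scene {'fx': 432.9274420629585, 'fy': 432.9274420629585, 'cx': 277.92196824438025, 'cy': 209.02592730998958, 'rvec': array([ 1.72607415,  1.96556645, -0.70365663]), 'tvec': array([ 112.40277257, -283.30298169, 1309.44165122])}
side {'fx': 499.0455060120328, 'fy': 499.0455060120328, 'cx': 286.6114544993477, 'cy': 210.36282688141054, 'rvec': array([ 2.07136851, -0.82180136,  0.44914074]), 'tvec': array([-336.29975878,  187.05322537, 1264.20131383])}
wrist {'fx': 325.19226210127806, 'fy': 325.19226210127806, 'cx': 278.1263949835938, 'cy': 206.74625767355724, 'rvec': array([-2.34607883, -1.64744059, -0.26609854]), 'tvec': array([-625.769719  ,  -39.90052552,  380.70573626])}
{'clock': 0.15, 'qpos': array([ 1.22259671e+00,  3.53523358e-01,  1.63392926e+00, -1.47007664e-05,
        1.15521150e+00, -2.39208705e-03]), 'qvel': array([-0.0012401 , -0.00286339, -0.00150394, -0.00015474, -0.00060456,
        0.00055347]), 'joint_efforts': array([-5.93473778e-04, -6.05626202e+01, -3.42334521e+01, -2.41735179e-04,
        6.16865291e-03, -2.66532805e-05]), 'eef_pos': array([211.73582211, 587.69459242, 252.72727834]), 'tcp_rot': array([-3.14052116e+00,  1.08800075e-05,  2.79579107e+00]), 'contact_force': array([ 0.04203835, -0.15232524, -0.76965296]), 'wrist_torque': array([-0.0270142 ,  0.00038141,  0.03457112]), 'grasp_force': 0.0, 'opening': 0.9922509605940772}
```

View pics/scene0.png

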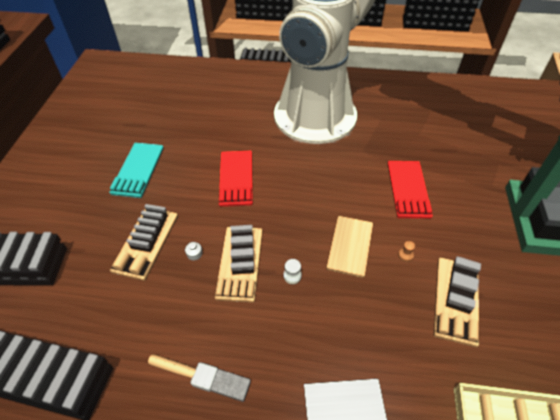

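View pics/side0.png

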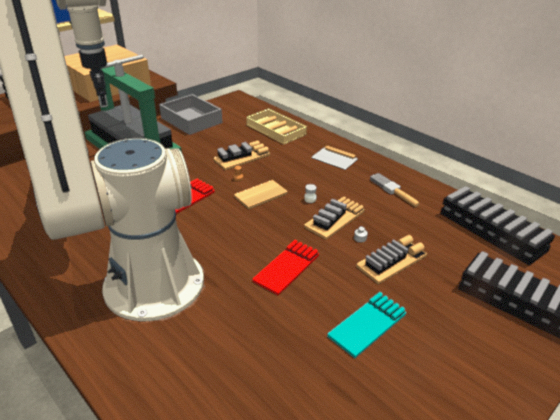

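Candidates for stands/blocks:
- Wooden stands at (145,240), (240,262) and (458,300).
- Empty board at (350,245).
- Look-alikes: turquoise (137,168), red (236,177) and red (409,187). The large ridged blocks at the left edge (20,260) and (50,370), and the tray at lower right, are also not wanted.

Next: check in close crops and measure.

```bash
cat > h.py <<'E'
import numpy as np, cv2
from rig import r,cams
def ray(n,p,uv):
    uv=np.atleast_2d(uv).astype(float)
    if n=="wrist":
        d=(uv-[p["cx"],p["cy"]])/p["fx"]; t=np.linalg.norm(d,axis=1,keepdims=True)+1e-9
        v=np.hstack([d/t*np.sin(t),np.cos(t)])
    else: v=np.hstack([(uv-[p["cx"],p["cy"]])/p["fx"],np.ones((len(uv),1))])
    R=cv2.Rodrigues(np.array(p["rvec"]))[0]
    return -R.T@np.array(p["tvec"]), v@R
def plane(n,p,uv,z):
    c,d=ray(n,p,uv); return (c+d*((z-c[2])/d[:,2])[:,None])[:,:2]
def rect(xy):
    (c,(w,h),a)=cv2.minAreaRect(xy.astype(np.float32))
    if w<h: w,h,a=h,w,a+90
    return np.round(c,1),round(w,1),round(h,1),round((a+90)%180-90,1)
def find(n,im,p,lo=600,hi=20000,roi=None,pr=True):
    hsv=cv2.cvtColor(im,cv2.COLOR_RGB2HSV)
    wood=cv2.inRange(hsv,(13,50,140),(32,200,255))
    grey=cv2.inRange(hsv,(0,0,85),(179,45,190))
    out=[]
    for k,m,z,a in(("wood",wood,12,lo),("grey",grey,44,lo/6)):
        N,L,S,C=cv2.connectedComponentsWithStats(m)
        for i in range(1,N):
            if S[i,4]<a or S[i,4]>hi: continue
            ys,xs=np.nonzero(L==i); xy=plane(n,p,np.c_[xs,ys],z)
            out.append((k,C[i].round(),int(S[i,4]),xy)); 
            if pr: print(k,C[i].round(),S[i,4],*rect(xy))
    return out
E
python3 - <<'E'
from h import *
im=cv2.imread("pics/scene0.png")[:,:,::-1].copy()
p=cams.camera_params("scene")
find("scene",im,p)
a=cv2.resize(im[195:310,100:270],None,fx=3.5,fy=3.5,interpolation=2)
b=cv2.resize(im[245:350,425:495],None,fx=3.5,fy=3.5,interpolation=2)
o=np.zeros((410,845,3),np.uint8);o[:a.shape[0],:a.shape[1]]=a[:410];o[:b.shape[0],600:845]=b
cv2.imwrite("pics/crop0.png",o[:,:800,::-1])
for n,u in(("jar",(292,276)),("weight",(194,254)),("tamper",(408,255))): print(n,plane("scene",p,u,10))
E
```

```text
wood [249.  27.] 1129 [-479.8 -282.9] 280.5 193.6 78.4
wood [419.  37.] 2257 [-477.2  332.3] 495.6 137.8 88.8
wood [142. 252.] 1193 [ 515.9 -359.4] 194.5 88.9 -6.4
wood [350. 246.] 2198 [466.3 117.9] 159.4 89.1 -7.2
wood [237. 271.] 1759 [ 544.3 -128.1] 195.7 89.0 3.8
wood [454. 309.] 1898 [575.7 345.4] 195.5 87.1 -7.3
wood [507. 403.] 2865 [771.6 413.5] 184.6 63.5 -82.5
grey [145.  36.] 1630 [-348.7 -709.9] 466.7 221.7 64.5
grey [190.  30.] 135 [-391.8 -496.5] 397.1 33.3 19.8
grey [200.  29.] 155 [-402.3 -450.8] 395.2 22.4 19.1
grey [340.  69.] 6864 [-278.1   46.2] 673.9 616.2 -49.1
grey [535.  29.] 734 [-511.1  733.8] 311.3 161.5 -21.3
grey [511.  60.] 312 [-293.6  605.9] 104.9 81.5 84.4
grey [553. 205.] 409 [306.4 584.5] 114.5 35.3 -14.4
grey [152. 214.] 100 [ 460.8 -352.1] 50.9 15.1 87.2
grey [148. 221.] 104 [ 481.3 -354.1] 51.5 14.7 87.3
grey [145. 228.] 105 [ 501.6 -354.5] 51.0 14.8 86.0
grey [241. 228.] 113 [ 475.6 -134.3] 46.0 17.1 -78.5
grey [142. 235.] 104 [ 522.5 -356. ] 50.4 14.5 84.2
grey [  7. 246.] 245 [ 597.9 -646.2] 93.0 19.4 6.7
grey [ 22. 251.] 336 [ 595.5 -607.1] 98.0 20.1 6.9
grey [ 39. 251.] 342 [ 590.5 -568. ] 98.0 20.6 6.9
grey [242. 239.] 136 [ 505.8 -127.5] 47.4 23.5 -77.8
grey [138. 243.] 115 [ 543.9 -357.7] 51.9 14.9 86.3
grey [242. 252.] 131 [ 539.8 -121. ] 46.4 23.2 -78.8
grey [468. 264.] 194 [507.8 364.6] 51.6 22.6 76.2
grey [242. 265.] 143 [ 571.8 -113.9] 47.6 19.3 -76.7
grey [465. 281.] 339 [551.7 353.2] 51.5 35.7 75.4
grey [461. 300.] 252 [596.9 340.2] 48.2 25.7 75.4
grey [ 10. 351.] 336 [ 817.9 -516.1] 71.7 19.9 -5.6
grey [ 22. 366.] 566 [ 834.6 -478.4] 97.4 19.9 -5.9
grey [ 41. 371.] 576 [ 838.4 -439.1] 97.8 20.0 -5.8
grey [ 60. 376.] 589 [ 842.7 -399.9] 97.4 20.1 -5.7
grey [ 79. 381.] 609 [ 846.5 -360.6] 97.9 20.2 -5.6
grey [228. 384.] 867 [ 816.9 -107. ] 99.8 43.0 79.7
jar [[565.66396197  -6.04980983]]
weight [[ 536.96299836 -234.85293272]]
tamper [[478.32341414 248.74023079]]
```

View pics/crop0.png

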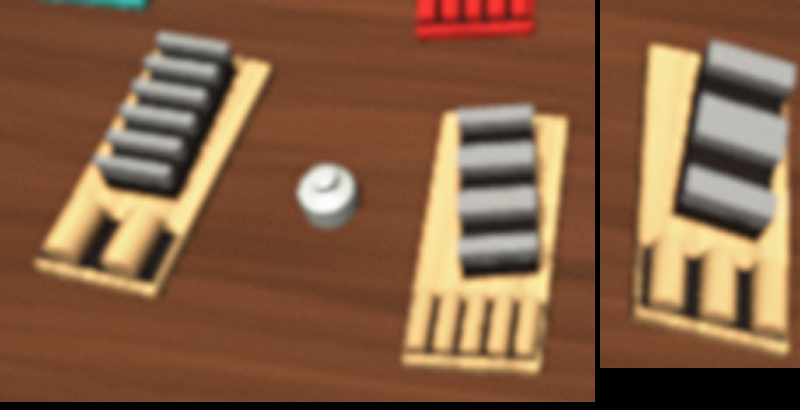

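View pics/wrist0.png

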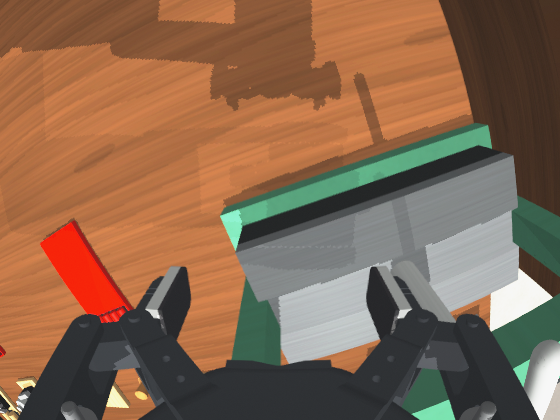

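Crops: the stand at (145,240) has 2 dowels and carries the five-groove block. The one at (240,262) has 5 dowels and the three-groove block. The one at (458,300) has 3 dowels and the two-groove block. The bare board is at (350,246). The wrist view shows the press under the gripper, so I lift first.

Order: two→spare, three→stand_three, five→stand_five, two→stand_two.

```bash
cat >> h.py <<'E'
def go(x,y,z,deg):
    s=r.sense(); R=cv2.Rodrigues(np.array([0,0,1.]))[0]
    ro,pi_,ya=s["tcp_rot"]; from scipy.spatial.transform import Rotation as T
    R=T.from_euler("xyz",s["tcp_rot"]).as_matrix()
    print("pos",s["eef_pos"].round(1),"yaw",round(np.degrees(ya),1),"clk",round(s["clock"],1),"| tool d",(R.T@(np.array([x,y,z])-s["eef_pos"])).round(1),"rotvec z",round(-np.radians((deg-np.degrees(ya)+90)%180-90),3),"q6",s["qpos"][5].round(2))
E
python3 -m handwheel '[[[0,0,0,0,0,-40,1],[0,0,0,0,0,-40,1]]]'
python3 - <<'E'
from h import *
from scipy.spatial.transform import Rotation as T
s=r.sense();p=cams.camera_params("wrist");Rc=cv2.Rodrigues(p["rvec"])[0];R=T.from_euler("xyz",s["tcp_rot"]).as_matrix()
print("cam in tool",R.T@(-Rc.T@p["tvec"]-s["eef_pos"]),"axis",R.T@Rc[2], r.nose_length)
go(552,350,330,165.5)
E
```

```text
clock: 0.32
eef_pos: [211.3, 586.4, 331.4]
tcp_rot: [-3.135, -0.0, 2.796]
contact_force: [-0.1, 1.0, 0.7]
opening: 0.997
grasp_force: 0.0
cam in tool [  81.82014763    1.20915927 -120.84168409] axis [-3.15462458e-01  3.76041823e-04  9.48937983e-01] 22.0
pos [211.3 586.4 331.4] yaw 160.2 clk 0.3 | tool d [-400.7 -106.9    2.1] rotvec z -0.093 q6 -0.0
```

```bash
python3 -m handwheel '[[[0,0,0,-40,-10,0,1],[0,0,0,-40,-10,0,1],[0,0,0,-40,-10,0,1],[0,0,0,-40,-10,0,1],[0,0,0,-40,-10,0,1]]]' >/dev/null
python3 -m handwheel '[[[0,0,0,-40,-10,0,1],[0,0,0,-40,-10,0,1],[0,0,0,-40,-10,0,1],[0,0,0,-40,-10,0,1],[0,0,0,-40,-5,0,1]]]' >/dev/null
python3 -m handwheel '[[[0,0,0,-40,0,0,1],[0,0,-0.093,-15,10,30,1],[0,0,0,0,0,0,1],[0,0,0,0,0,0,1]]]'
python3 - <<'E'
from h import *
go(552,350,330,165.5)
p=cams.camera_params("wrist");im=cams.grab_frame("wrist");cv2.imwrite("pics/w1.png",im[:,:,::-1])
find("wrist",im,p,3000,60000)
E
```

```text
clock: 1.48
eef_pos: [610.8, 352.8, 300.6]
tcp_rot: [-3.138, -0.003, 2.887]
contact_force: [-1.2, 0.4, 1.0]
opening: 1.0
grasp_force: 0.0
pos [610.8 352.8 300.6] yaw 165.4 clk 1.5 | tool d [ 56.3 -17.6 -29.1] rotvec z -0.002 q6 -0.79
wood [ 93. 114.] 5078 [465.4 120.9] 150.6 85.0 -7.2
wood [265. 147.] 5133 [576.9 347.5] 191.2 85.3 -8.2
wood [357. 287.] 5116 [828.3 434.9] 235.0 148.7 89.8
grey [268.  83.] 652 [506.1 368.3] 49.1 16.5 74.9
grey [521. 160.] 790 [680.4 707.5] 139.8 39.5 -87.6
grey [161. 291.] 543 [734.  145.2] 106.8 25.1 -41.7
grey [395. 292.] 550 [819.3 474.7] 106.3 25.0 12.4
grey [528. 327.] 1984 [1016.   736.8] 257.3 123.6 78.4
grey [545. 392.] 1578 [1399.7  944.9] 504.3 114.3 28.2
grey [426. 380.] 541 [1061.8  537.9] 93.2 84.9 72.6
grey [125. 413.] 527 [1009.8  -87.3] 188.5 61.4 -85.8
```

View pics/w1.png

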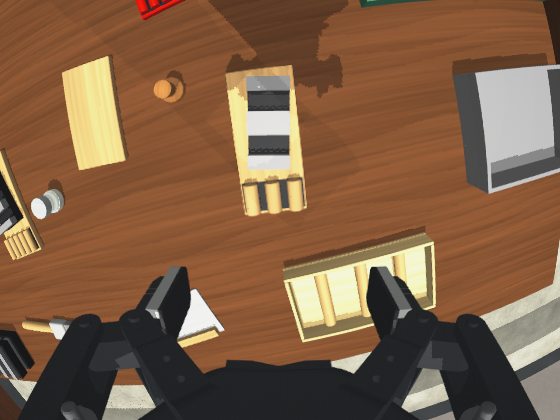

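Wrist view: spare board at (95,113), tamper (165,89), two-groove block (268,120) on the three-dowel stand (dowels at (273,195)). Refine the block with all of its ridges.

```bash
cat >> h.py <<'E'
def ridges(im,p,c,rad=75,n="wrist",z=44,vmin=95):
    hsv=cv2.cvtColor(im,cv2.COLOR_RGB2HSV); m=cv2.inRange(hsv,(0,0,vmin),(179,50,255))
    m=cv2.morphologyEx(m,cv2.MORPH_OPEN,np.ones((3,3),np.uint8))
    ys,xs=np.nonzero(m); xy=plane(n,p,np.c_[xs,ys],z); k=np.linalg.norm(xy-c,axis=1)<rad
    print("ridges",k.sum(),*rect(xy[k])); return xy[k]
E
python3 - <<'E'
from h import *
im=cv2.imread("pics/w1.png")[:,:,::-1].copy(); p=cams.camera_params("wrist")
ridges(im,p,(552,353)); go(552,353,38,165.5)
s=cams.camera_params("scene");im2=cv2.imread("pics/scene0.png")[:,:,::-1].copy()
ridges(im2,s,(552,353),n="scene",vmin=85)
E
```

```text
ridges 2361 [551.2 357.7] 110.1 49.8 -14.7
pos [610.5 353.6 302.3] yaw 165.4 clk 1.5 | tool d [ 56.  -14.9 264.5] rotvec z -0.001 q6 -0.79
ridges 869 [553.2 353. ] 116.8 51.8 -14.4
```

```bash
python3 -m handwheel '[[[0,0,0,29,-5.5,30,1],[0,0,0,29.4,-5.5,29,1],[0,0,0,0,0,40,1],[0,0,0,0,0,40,1],[0,0,0,0,0,40,1]]]' >/dev/null
python3 -m handwheel '[[[0,0,0,0,0,20,1],[0,0,0,0,0,0,1],[0,0,0,0,0,0,1]]]'
python3 - <<'E'
from h import *
go(551.2,357.7,38,165.3)
p=cams.camera_params("wrist");im=cams.grab_frame("wrist");cv2.imwrite("pics/w2.png",im[:,:,::-1])
ridges(im,p,(551,357))
E
```

```text
clock: 2.2
eef_pos: [551.4, 358.4, 105.3]
tcp_rot: [-3.141, -0.0, 2.889]
contact_force: [-0.7, 0.3, 0.3]
opening: 0.999
grasp_force: 0.0
pos [551.4 358.4 105.3] yaw 165.5 clk 2.2 | tool d [-0.  -0.7 67.3] rotvec z 0.004 q6 -0.74
ridges 7767 [559.7 365.3] 122.6 119.9 45.1
```

View pics/w2.png

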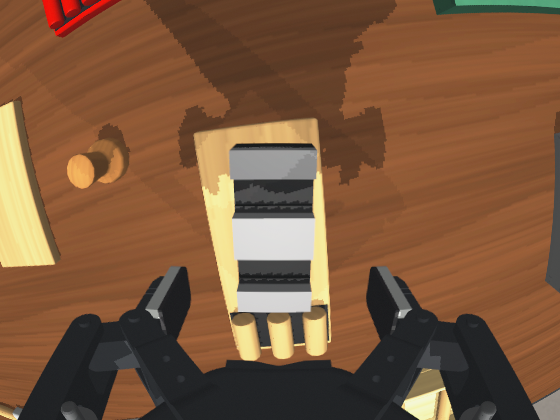

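The block sits at (273,228), midway between the fingers at 185 and 370. Descend and grip.

```bash
python3 -m handwheel '[[[0,0,0,0,0,30,1],[0,0,0,0,0,27,1],[0,0,0,0,0,10,1],[0,0,0,0,0,0,1],[0,0,0,0,0,0,1]]]' 40
python3 -m handwheel '[[[0,0,0,0,0,0,0],[0,0,0,0,0,0,0],[0,0,0,0,0,0,0],[0,0,0,0,0,0,0],[0,0,0,0,0,0,0]]]'>/dev/null
python3 -m handwheel '[[[0,0,0,0,0,0,0],[0,0,0,0,0,0,0],[0,0,0,0,0,0,0],[0,0,0,0,0,0,0],[0,0,0,0,0,0,0]]]'
```

```text
clock: 2.67
eef_pos: [552.9, 358.4, 39.4]
tcp_rot: [3.14, 0.001, 2.889]
contact_force: [0.4, 0.5, -0.2]
opening: 1.004
grasp_force: 0.0
clock: 3.5
eef_pos: [552.9, 358.2, 39.2]
tcp_rot: [3.14, 0.001, 2.889]
contact_force: [-0.7, -0.7, 6.7]
opening: 0.575
grasp_force: 42.2
```

```bash
python3 -m handwheel '[[[0,0,0,0,0,-20,0],[0,0,0,0,0,-40,0],[0,0,0,0,0,-40,0],[0,0,0,0,0,0,0],[0,0,0,0,0,0,0]]]'
python3 -c "
from h import *
go(465.4,120.9,39.5,172.8)"
```

```text
clock: 3.92
eef_pos: [553.8, 358.8, 141.0]
tcp_rot: [3.137, 0.004, 2.889]
contact_force: [-0.5, -0.1, -1.6]
opening: 0.574
grasp_force: 42.5
pos [553.8 358.8 141. ] yaw 165.5 clk 3.9 | tool d [  26.4 -252.9  100.2] rotvec z -0.127 q6 -0.75
```

```bash
python3 -m handwheel '[[[0,0,0,3,-30,0,0],[0,0,0,3,-35,0,0],[0,0,0,3,-35,0,0],[0,0,0,3,-35,0,0],[0,0,0,3,-35,0,0]]]'>/dev/null
python3 -m handwheel '[[[0,0,0,3,-35,0,0],[0,0,0,4,-30,0,0],[0,0,0,4.4,-18,0,0],[0,0,-0.064,0,0,0,0],[0,0,-0.063,0,0,0,0]]]'
python3 -m handwheel '[[[0,0,0,0,0,30,0],[0,0,0,0,0,30,0],[0,0,0,0,0,20,0],[0,0,0,0,0,0,0],[0,0,0,0,0,0,0]]]'
python3 -c "
from h import *
go(465.4,120.9,39.5,172.8)"
```

```text
clock: 4.75
eef_pos: [461.6, 117.9, 136.5]
tcp_rot: [-3.141, -0.002, 3.017]
contact_force: [0.4, 0.4, -1.1]
opening: 0.573
grasp_force: 42.6
clock: 5.17
eef_pos: [461.7, 119.0, 56.3]
tcp_rot: [-3.14, -0.004, 3.016]
contact_force: [-0.4, -0.4, -0.8]
opening: 0.578
grasp_force: 42.5
pos [461.7 119.   56.3] yaw 172.8 clk 5.2 | tool d [-3.5  2.4 16.8] rotvec z -0.0 q6 -1.2
```

```bash
python3 -m handwheel '[[[0,0,0,-3.5,2.4,8,0],[0,0,0,0,0,5,0],[0,0,0,0,0,2.5,0],[0,0,0,0,0,0,0],[0,0,0,0,0,0,0]]]'
python3 -m handwheel '[[[0,0,0,0,0,0,1],[0,0,0,0,0,0,1],[0,0,0,0,0,0,1],[0,0,0,0,0,0,1],[0,0,0,0,0,0,1]]]'
python3 -m handwheel '[[[0,0,0,0,0,-20,1],[0,0,0,0,0,-40,1],[0,0,0,0,0,-40,1],[0,0,0,0,0,-30,1],[0,0,0,0,0,-30,1]]]' >/dev/null
python3 -c "
from h import *
go(580,-124,260,191.9)"
```

```text
clock: 5.58
eef_pos: [467.1, 121.4, 42.3]
tcp_rot: [3.141, 0.0, 3.016]
contact_force: [0.5, -0.5, -1.8]
opening: 0.58
grasp_force: 42.6
clock: 6.0
eef_pos: [467.2, 121.3, 42.3]
tcp_rot: [3.141, 0.0, 3.016]
contact_force: [0.9, -0.1, -0.2]
opening: 0.998
grasp_force: 0.0
pos [467.  121.3 204.2] yaw 172.8 clk 6.4 | tool d [-142.9 -229.2  -55.8] rotvec z -0.334 q6 -1.19
```

```bash
python3 -m handwheel '[[[0,0,0,-20,-35,-8,1],[0,0,0,-20,-35,-8,1],[0,0,0,-20,-35,-8,1],[0,0,0,-20,-35,-8,1],[0,0,0,-20,-35,-8,1]]]' >/dev/null
python3 -m handwheel '[[[0,0,0,-20,-30,-8,1],[0,0,0,-22,-24,-8,1],[0,0,-0.11,0,0,0,1],[0,0,-0.11,0,0,0,1],[0,0,-0.114,0,0,0,1]]]' >/dev/null
python3 -m handwheel '[[[0,0,0,0,0,0,1],[0,0,0,0,0,0,1]]]'
python3 - <<'E'
from h import *
go(580,-124,260,191.9)
p=cams.camera_params("wrist");im=cams.grab_frame("wrist");cv2.imwrite("pics/w3.png",im[:,:,::-1])
find("wrist",im,p,2000,60000)
ridges(im,p,(524,-124)); ridges(im,p,(492,-353)); ridges(im,p,(465,121))
E
```

```text
clock: 7.42
eef_pos: [579.0, -123.7, 258.0]
tcp_rot: [3.141, -0.0, -2.937]
contact_force: [0.1, 0.9, 0.4]
opening: 1.0
grasp_force: 0.0
pos [ 579.  -123.7  258. ] yaw -168.3 clk 7.4 | tool d [-0.9 -0.5 -2. ] rotvec z -0.003 q6 -1.99
wood [111.  90.] 2891 [ 517.9 -357.8] 193.6 86.5 -6.9
wood [276. 146.] 6510 [ 545.7 -141.5] 190.6 116.5 3.6
wood [467. 131.] 2487 [465.8 124. ] 150.8 93.3 -7.0
grey [289. 111.] 726 [ 505.3 -126.5] 48.0 15.6 -77.9
grey [161. 292.] 561 [ 750.9 -240.8] 94.9 22.3 -15.4
grey [395. 292.] 563 [689.5  55.3] 95.0 22.2 38.7
grey [255. 326.] 681 [ 780.4 -116.5] 96.6 43.7 71.7
grey [ 24. 349.] 1379 [ 987.2 -528.3] 181.9 96.5 -87.7
grey [131. 390.] 1055 [ 979.6 -297.2] 100.0 90.6 -2.2
grey [ 12. 398.] 1025 [1268.9 -690.4] 377.9 85.6 -30.8
grey [430. 411.] 748 [944.6 250.1] 165.8 57.8 82.9
ridges 2565 [ 522.1 -123.2] 109.9 49.6 11.7
ridges 1485 [ 490.4 -353.1] 110.0 50.7 -4.1
ridges 1598 [466.4 123. ] 110.5 50.8 -7.2
```

View pics/w3.png

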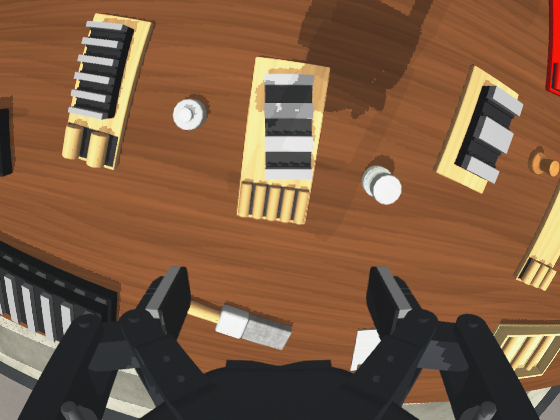

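Wrist view: three-groove block (288,125) on the five-dowel stand, five-groove block (100,68) on the two-dowel stand, and the parked block (490,132) flat on the spare board. Weight is at (190,114), jar at (382,186). Grasp the three-groove block.

```bash
python3 -m handwheel '[[[0,0,0,28,6,25,1],[0,0,0,27.7,6,25,1],[0,0,0,0,0,35,1],[0,0,0,0,0,35,1],[0,0,0,0,0,30,1]]]' >/dev/null
python3 -m handwheel '[[[0,0,0,0,0,0,1],[0,0,0,0,0,0,1]]]'
python3 -c "
from h import *
go(522.1,-123.2,39.5,191.7)"
```

```text
clock: 8.05
eef_pos: [521.3, -123.1, 107.4]
tcp_rot: [3.14, -0.003, -2.935]
contact_force: [-0.1, 0.2, 0.9]
opening: 1.001
grasp_force: 0.0
pos [ 521.3 -123.1  107.4] yaw -168.2 clk 8.1 | tool d [-1.  -0.4 67.9] rotvec z 0.002 q6 -2.01
```

```bash
python3 -m handwheel '[[[0,0,0,0,0,30,1],[0,0,0,0,0,28,1],[0,0,0,0,0,10,1],[0,0,0,0,0,0,1],[0,0,0,0,0,0,1]]]' 40
python3 -m handwheel '[[[0,0,0,0,0,0,0],[0,0,0,0,0,0,0],[0,0,0,0,0,0,0],[0,0,0,0,0,0,0],[0,0,0,0,0,0,0]]]'>/dev/null
python3 -m handwheel '[[[0,0,0,0,0,0,0],[0,0,0,0,0,0,0],[0,0,0,0,0,0,0],[0,0,0,0,0,0,0],[0,0,0,0,0,0,0]]]'
python3 -m handwheel '[[[0,0,0,0,0,-20,0],[0,0,0,0,0,-40,0],[0,0,0,0,0,-40,0],[0,0,0,0,0,0,0],[0,0,0,0,0,0,0]]]'
python3 -c "
from h import *
go(553.1,350.9,39.5,171.8)"
```

```text
clock: 8.47
eef_pos: [523.1, -123.6, 41.5]
tcp_rot: [-3.141, 0.001, -2.934]
contact_force: [0.1, -0.1, -0.3]
opening: 0.999
grasp_force: 0.0
clock: 9.3
eef_pos: [523.1, -123.6, 41.6]
tcp_rot: [-3.141, 0.002, -2.933]
contact_force: [-1.3, 0.4, 9.6]
opening: 0.575
grasp_force: 40.3
clock: 9.72
eef_pos: [523.9, -123.8, 142.8]
tcp_rot: [-3.139, 0.005, -2.933]
contact_force: [0.3, 0.2, -2.0]
opening: 0.572
grasp_force: 43.3
pos [ 523.9 -123.8  142.8] yaw -168.1 clk 9.7 | tool d [-126.2  458.7  102.9] rotvec z 0.351 q6 -2.01
```

```bash
python3 -m handwheel '[[[0,0,0,-9,30,-4,0],[0,0,0,-10.5,38,-4,0],[0,0,0,-10.5,38,-4,0],[0,0,0,-10.5,38,-4,0],[0,0,0,-10.5,38,-4,0]]]'>/dev/null
python3 -m handwheel '[[[0,0,0,-10.5,38,0,0],[0,0,0,-10.5,38,0,0],[0,0,0,-10.5,38,0,0],[0,0,0,-10.5,38,0,0],[0,0,0,-10.5,38,0,0]]]'>/dev/null
python3 -m handwheel '[[[0,0,0,-10.5,38,0,0],[0,0,0,-10.5,38,0,0],[0,0,0.117,0,0,0,0],[0,0,0.117,0,0,0,0],[0,0,0.117,0,0,0,0]]]' >/dev/null
python3 -m handwheel '[[[0,0,0,0,0,0,0],[0,0,0,0,0,0,0]]]'
python3 - <<'E'
from h import *
go(553.1,350.9,39.5,171.8)
p=cams.camera_params("wrist");im=cams.grab_frame("wrist");cv2.imwrite("pics/w4.png",im[:,:,::-1])
find("wrist",im,p,2000,60000)
E
```

```text
clock: 11.13
eef_pos: [550.6, 340.2, 158.5]
tcp_rot: [-3.14, -0.002, 3.002]
contact_force: [-0.4, 0.7, -1.1]
opening: 0.571
grasp_force: 43.3
pos [550.6 340.2 158.5] yaw 172.0 clk 11.1 | tool d [ -1.2  11.1 119. ] rotvec z 0.004 q6 -0.88
wood [ 62. 138.] 3169 [465.1 122.5] 150.1 87.7 -7.1
wood [290. 136.] 4164 [501.6 357.8] 85.2 39.7 81.7
grey [542. 227.] 4500 [622.2 610.6] 186.2 61.7 0.3
grey [278. 182.] 4301 [528.4 344.5] 99.3 25.7 82.0
grey [278. 259.] 6192 [604.  333.8] 143.2 70.6 82.0
grey [278. 307.] 1299 [640.7 329.3] 98.0 20.2 79.3
grey [162. 344.] 756 [676.7 203.5] 50.1 34.8 -15.8
grey [396. 344.] 799 [709.8 440.3] 45.0 37.3 70.7
grey [278. 357.] 843 [703.5 319.8] 93.9 16.6 82.0
grey [541. 405.] 1169 [989.2 783.9] 256.7 94.9 56.8
```

View pics/w4.png

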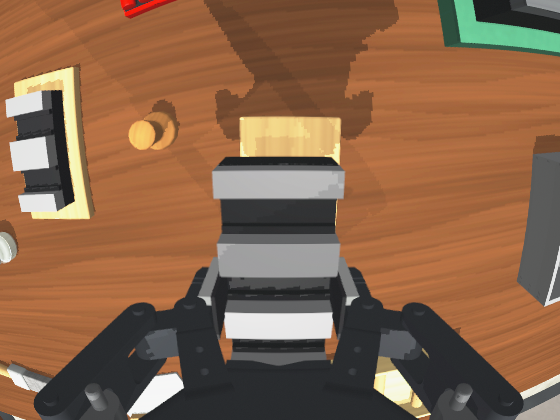

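The held block at (278,250) is level, and the stand strip at (290,136) confirms the target. Lower it.

```bash
python3 -m handwheel '[[[0,0,0,-1,10.5,20,0],[0,0,0,0,0,35,0],[0,0,0,0,0,30,0],[0,0,0,0,0,12,0],[0,0,0,0,0,0,0]]]'>/dev/null
python3 -m handwheel '[[[0,0,0,0,0,0,0],[0,0,0,0,0,0,0]]]'
python3 -c "
from h import *
go(553,350.5,41.8,171.7)"
```

```text
clock: 11.77
eef_pos: [555.0, 351.4, 64.8]
tcp_rot: [3.14, 0.002, 2.999]
contact_force: [0.3, -0.1, -0.4]
opening: 0.576
grasp_force: 43.2
pos [555.  351.4  64.8] yaw 171.9 clk 11.8 | tool d [ 1.9 -1.2 22.9] rotvec z 0.003 q6 -0.87
```

```bash
python3 -m handwheel '[[[0,0,0,2,-1,11,0],[0,0,0,0,0,7,0],[0,0,0,0,0,4,0],[0,0,0,0,0,0,0],[0,0,0,0,0,0,0]]]'
python3 -m handwheel '[[[0,0,0,0,0,0.5,0],[0,0,0,0,0,0,0],[0,0,0,0,0,0,0]]]'
```

```text
clock: 12.18
eef_pos: [551.7, 350.2, 41.4]
tcp_rot: [3.142, 0.0, 2.999]
contact_force: [-1.6, -0.6, 2.6]
opening: 0.569
grasp_force: 44.3
clock: 12.43
eef_pos: [551.7, 350.1, 41.4]
tcp_rot: [-3.142, -0.0, 2.999]
contact_force: [-3.7, -1.4, 9.0]
opening: 0.574
grasp_force: 44.9
```

Touching the board (9 N upward). Release, rise, and go to the five-groove block.

```bash
python3 -m handwheel '[[[0,0,0,0,0,0,1],[0,0,0,0,0,0,1],[0,0,0,0,0,0,1],[0,0,0,0,0,0,1],[0,0,0,0,0,0,1]]]'
python3 -m handwheel '[[[0,0,0,0,0,-20,1],[0,0,0,0,0,-40,1],[0,0,0,0,0,-40,1],[0,0,0,0,0,-40,1],[0,0,0,0,0,-40,1]]]' >/dev/null
python3 - <<'E'
from h import *
p=cams.camera_params("wrist");im=cams.grab_frame("wrist")
ridges(im,p,(553,350));go(550,-353,260,175.9)
E
```

```text
clock: 12.85
eef_pos: [551.8, 350.2, 40.4]
tcp_rot: [-3.142, -0.0, 2.999]
contact_force: [-0.6, 0.0, -0.7]
opening: 0.999
grasp_force: 0.0
ridges 3128 [549.8 352. ] 110.6 50.2 -7.8
pos [554.8 352.1 231.3] yaw 171.8 clk 13.3 | tool d [ -95.8 -698.4  -32.9] rotvec z -0.071 q6 -0.86
```

```bash
python3 -m handwheel '[[[0,0,0,-5,-38,-5,1],[0,0,0,-5,-38,-5,1],[0,0,0,-5,-38,-5,1],[0,0,0,-5,-38,-5,1],[0,0,0,-5,-38,-5,1]]]'>/dev/null
python3 -m handwheel '[[[0,0,0,-5,-38,-3,1],[0,0,0,-5,-38,-3,1],[0,0,0,-5,-38,0,1],[0,0,0,-5,-38,0,1],[0,0,0,-5,-38,0,1]]]'>/dev/null
python3 -m handwheel '[[[0,0,0,-5,-38,0,1],[0,0,0,-5,-38,0,1],[0,0,0,-5,-38,0,1],[0,0,0,-5,-38,0,1],[0,0,0,-5,-38,0,1]]]'>/dev/null
python3 -m handwheel '[[[0,0,0,-5,-38,0,1],[0,0,0,-8,-38,0,1],[0,0,0,-8,-38,0,1],[0,0,0,0,-14,0,1],[0,0,-0.071,0,0,0,1]]]'>/dev/null
python3 -m handwheel '[[[0,0,0,0,0,0,1],[0,0,0,0,0,0,1]]]'
python3 - <<'E'
from h import *
p=cams.camera_params("wrist");im=cams.grab_frame("wrist");cv2.imwrite("pics/w5.png",im[:,:,::-1])
find("wrist",im,p,2000,60000)
ridges(im,p,(491,-353));go(490.4,-353,39.5,175.9)
E
```

```text
clock: 15.15
eef_pos: [547.2, -354.0, 251.1]
tcp_rot: [3.141, -0.001, 3.068]
contact_force: [-0.5, -0.7, 0.6]
opening: 0.999
grasp_force: 0.0
wood [271. 150.] 6187 [ 518.5 -357.5] 194.4 85.3 -6.8
wood [456. 156.] 7712 [ 544.8 -124.1] 191.3 90.1 3.9
grey [273.  96.] 434 [ 459.2 -350.9] 49.6 8.2 85.5
grey [161. 292.] 561 [ 675.3 -510.3] 92.8 21.8 -31.3
grey [395. 292.] 556 [ 697.3 -214.9] 93.0 21.8 22.8
grey [537. 364.] 788 [946.6 138.3] 171.1 65.8 -89.8
grey [426. 400.] 931 [ 950.1 -119.4] 97.2 83.7 -80.8
grey [548. 406.] 612 [1193.9  325.2] 298.0 78.7 38.5
grey [126. 410.] 833 [ 942.4 -667.4] 163.4 64.9 -75.6
ridges 2509 [ 490.5 -353.3] 109.8 49.6 -4.3
pos [ 547.4 -353.6  251.3] yaw 175.8 clk 15.2 | tool d [ 56.8  -3.6 211.9] rotvec z -0.002 q6 -2.07
```

View pics/w5.png

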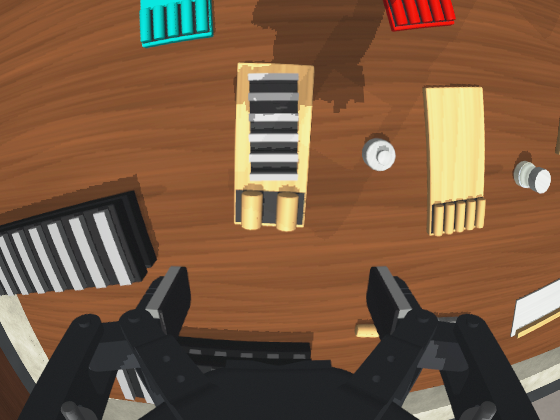

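Two-dowel stand with five-groove block at (272,127), weight (380,155), empty five-dowel stand (456,145). Grasp the five-groove block.

```bash
python3 -m handwheel '[[[0,0,0,28,-2,25,1],[0,0,0,28,-1.6,25,1],[0,0,0,0,0,35,1],[0,0,0,0,0,35,1],[0,0,0,0,0,25,1]]]' >/dev/null
python3 -m handwheel '[[[0,0,0,0,0,0,1],[0,0,0,0,0,0,1]]]'
python3 -c "
from h import *
go(490.5,-353.3,40.5,175.8)"
```

```text
clock: 15.78
eef_pos: [491.0, -352.8, 106.0]
tcp_rot: [3.14, -0.002, 3.07]
contact_force: [-0.7, -0.5, 1.3]
opening: 1.005
grasp_force: 0.0
pos [ 491.  -352.8  106. ] yaw 175.9 clk 15.8 | tool d [ 0.3 -0.7 65.5] rotvec z 0.001 q6 -2.12
```

```bash
python3 -m handwheel '[[[0,0,0,0,0,30,1],[0,0,0,0,0,26,1],[0,0,0,0,0,9,1],[0,0,0,0,0,0,1],[0,0,0,0,0,0,1]]]' 40 >/dev/null
python3 -m handwheel '[[[0,0,0,0,0,0,0],[0,0,0,0,0,0,0],[0,0,0,0,0,0,0],[0,0,0,0,0,0,0],[0,0,0,0,0,0,0]]]'>/dev/null
python3 -m handwheel '[[[0,0,0,0,0,0,0],[0,0,0,0,0,0,0],[0,0,0,0,0,0,0],[0,0,0,0,0,0,0],[0,0,0,0,0,0,0]]]'
python3 -m handwheel '[[[0,0,0,0,0,-20,0],[0,0,0,0,0,-40,0],[0,0,0,0,0,-40,0],[0,0,0,0,0,0,0],[0,0,0,0,0,0,0]]]'
python3 -c "
from h import *
go(519.5,-125,39.5,183.9)"
```

```text
clock: 17.03
eef_pos: [492.1, -354.5, 43.2]
tcp_rot: [-3.141, 0.002, 3.07]
contact_force: [-1.3, 1.5, 7.5]
opening: 0.574
grasp_force: 40.8
clock: 17.45
eef_pos: [492.8, -355.1, 144.7]
tcp_rot: [-3.139, 0.005, 3.07]
contact_force: [0.4, -0.4, -3.4]
opening: 0.574
grasp_force: 43.1
pos [ 492.8 -355.1  144.7] yaw 175.9 clk 17.4 | tool d [ -9.6 231.7 104.5] rotvec z -0.14 q6 -2.13
```

```bash
python3 -m handwheel '[[[0,0,0,-1,30,0,0],[0,0,0,-1.5,35,0,0],[0,0,0,-1.5,35,0,0],[0,0,0,-1.5,35,0,0],[0,0,0,-1.5,35,0,0]]]'>/dev/null
python3 -m handwheel '[[[0,0,0,-1.5,35,0,0],[0,0,0,-1,27,0,0],[0,0,-0.07,0,0,0,0],[0,0,-0.07,0,0,0,0],[0,0,0,0,0,0,0]]]'>/dev/null
python3 -m handwheel '[[[0,0,0,0,0,0,0]]]'
python3 - <<'E'
from h import *
p=cams.camera_params("wrist");im=cams.grab_frame("wrist");cv2.imwrite("pics/w6.png",im[:,:,::-1])
find("wrist",im,p,1500,60000)
go(519.5,-125,43,183.9)
E
```

```text
clock: 18.37
eef_pos: [516.7, -123.0, 140.7]
tcp_rot: [3.141, -0.002, -3.075]
contact_force: [-0.0, 0.4, -1.4]
opening: 0.569
grasp_force: 43.0
wood [511. 166.] 3479 [465.3 119.4] 149.9 84.6 -7.0
wood [ 42. 164.] 8901 [ 515.1 -356.6] 188.1 84.7 -6.9
wood [269. 138.] 3793 [ 465.6 -131.3] 83.8 33.9 -85.4
grey [284. 178.] 2178 [ 487.7 -122.8] 89.7 15.1 -86.3
grey [155. 202.] 433 [ 511.5 -214.9] 30.3 20.6 41.7
grey [278. 227.] 2231 [ 523.6 -121. ] 90.3 14.2 -85.8
grey [395. 249.] 251 [538.  -28.2] 30.6 14.9 -45.9
grey [407. 266.] 512 [552.3 -12.3] 32.9 26.7 -52.1
grey [278. 275.] 2876 [ 570.2 -118.1] 132.3 45.4 -86.3
grey [  8. 408.] 291 [ 916.3 -566. ] 161.9 45.4 -32.5
pos [ 516.9 -123.3  140.8] yaw -176.2 clk 18.4 | tool d [-2.6 -2.  97.8] rotvec z -0.003 q6 -1.87
```

View pics/w6.png

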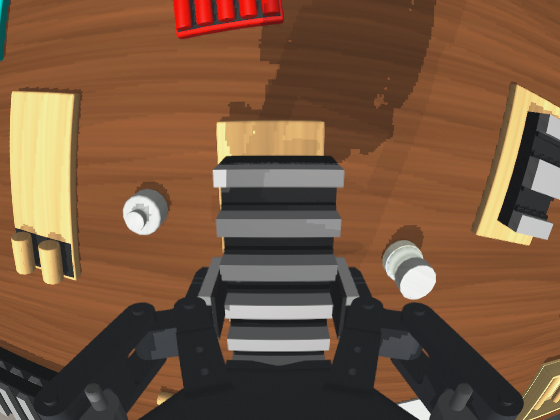

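Held block (278,260) is level over the five-dowel stand; its back strip is at (269,138). Weight (145,212) and jar (410,270) are clear of it. Lower.

```bash
python3 -m handwheel '[[[0,0,0,-3,-3.4,20,0],[0,0,0,0,0,30,0],[0,0,0,0,0,20,0],[0,0,0,0,0,7,0],[0,0,0,0,0,0,0]]]'>/dev/null
python3 -m handwheel '[[[0,0,0,0,0,0,0],[0,0,0,0,0,0,0]]]'
python3 -c "
from h import *
go(520.2,-126.5,43,184)"
```

```text
clock: 19.0
eef_pos: [521.5, -126.8, 65.7]
tcp_rot: [-3.141, 0.002, -3.074]
contact_force: [0.5, -0.1, -0.6]
opening: 0.573
grasp_force: 42.9
pos [ 521.5 -126.8   65.7] yaw -176.1 clk 19.0 | tool d [ 1.3  0.4 22.7] rotvec z -0.002 q6 -1.88
```

```bash
python3 -m handwheel '[[[0,0,0,1.3,0.4,11,0],[0,0,0,0,0,7,0],[0,0,0,0,0,3.5,0],[0,0,0,0,0,1,0],[0,0,0,0,0,0,0]]]'
python3 -m handwheel '[[[0,0,0,0,0,0.5,0],[0,0,0,0,0,0,0],[0,0,0,0,0,0,0]]]'
```

```text
clock: 19.42
eef_pos: [519.1, -126.0, 42.6]
tcp_rot: [3.141, -0.001, -3.074]
contact_force: [-3.8, 2.3, 12.4]
opening: 0.57
grasp_force: 45.1
clock: 19.67
eef_pos: [519.2, -126.0, 42.6]
tcp_rot: [3.141, -0.0, -3.074]
contact_force: [-6.3, 1.7, 18.4]
opening: 0.577
grasp_force: 45.9
```

Contact; release, rise, measure, and head to the parked block at (466.4,123).

```bash
python3 -m handwheel '[[[0,0,0,0,0,-0.5,1],[0,0,0,0,0,0,1],[0,0,0,0,0,0,1],[0,0,0,0,0,0,1],[0,0,0,0,0,0,1]]]'
python3 -m handwheel '[[[0,0,0,0,0,-20,1],[0,0,0,0,0,-40,1],[0,0,0,0,0,-40,1],[0,0,0,0,0,-40,1],[0,0,0,0,0,-40,1]]]' >/dev/null
python3 - <<'E'
from h import *
p=cams.camera_params("wrist");im=cams.grab_frame("wrist")
ridges(im,p,(519,-126));find("wrist",im,p,2000,60000);go(466.4,123,231,172.8)
E
```

```text
clock: 20.08
eef_pos: [519.3, -126.1, 41.9]
tcp_rot: [3.142, -0.0, -3.073]
contact_force: [0.6, 1.1, 0.8]
opening: 1.0
grasp_force: 0.0
ridges 2813 [ 516.9 -124.7] 109.9 49.6 3.7
wood [473. 149.] 2798 [465.3 120. ] 150.4 84.9 -7.0
wood [ 86. 148.] 6969 [ 515.  -356.6] 188.8 84.8 -6.9
wood [272. 199.] 6580 [ 545.  -132.6] 191.5 99.1 4.2
grey [161. 292.] 556 [ 648.9 -251.6] 85.1 20.0 -23.2
grey [395. 292.] 548 [630.5  19.2] 85.2 20.0 30.9
grey [ 20. 375.] 432 [ 908.1 -588. ] 105.2 99.6 -19.8
grey [  9. 410.] 395 [1106.4 -746.8] 217.1 61.3 -38.9
pos [ 522.7 -126.9  231.6] yaw -176.1 clk 20.6 | tool d [ 39.1 253.2  -0.5] rotvec z 0.194 q6 -1.88
```

```bash
python3 -m handwheel '[[[0,0,0,-2,36,0,1],[0,0,0,-2,36,0,1],[0,0,0,-2,36,0,1],[0,0,0,-2,36,0,1],[0,0,0,-2,36,0,1]]]'>/dev/null
python3 -m handwheel '[[[0,0,0,-2,36,0,1],[0,0,0,-2,34,0,1],[0,0,0.097,0,0,0,1],[0,0,0.097,0,0,0,1],[0,0,0,0,0,0,1]]]'>/dev/null
python3 -m handwheel '[[[0,0,0,0,0,0,1]]]' >/dev/null
python3 - <<'E'
from h import *
p=cams.camera_params("wrist");im=cams.grab_frame("wrist")
ridges(im,p,(466,123));go(466.4,123,42,172.8)
E
```

```text
ridges 3668 [465.9 123.4] 109.3 50.1 -7.2
pos [516.3 124.1 221.9] yaw 173.0 clk 21.5 | tool d [ 49.3  -7.2 179.9] rotvec z 0.003 q6 -1.22
```

```bash
python3 -m handwheel '[[[0,0,0,25,-3,25,1],[0,0,0,25,-3.5,25,1],[0,0,0,0,0,35,1],[0,0,0,0,0,25,1],[0,0,0,0,0,0,1]]]' >/dev/null
python3 -m handwheel '[[[0,0,0,0,0,0,1],[0,0,0,0,0,0,1]]]'
python3 -c "
from h import *
go(465.9,123.4,41,172.8)"
```

```text
clock: 22.1
eef_pos: [467.0, 124.0, 113.2]
tcp_rot: [3.141, 0.001, 3.016]
contact_force: [0.8, -0.3, 0.1]
opening: 1.005
grasp_force: 0.0
pos [467.  124.  113.2] yaw 172.8 clk 22.1 | tool d [ 1.1 -0.8 72.2] rotvec z 0.0 q6 -1.19
```

```bash
python3 -m handwheel '[[[0,0,0,1,-1,30,1],[0,0,0,0,0,30,1],[0,0,0,0,0,11,1],[0,0,0,0,0,0,1],[0,0,0,0,0,0,1]]]' 40 >/dev/null
python3 -m handwheel '[[[0,0,0,0,0,0,0],[0,0,0,0,0,0,0],[0,0,0,0,0,0,0],[0,0,0,0,0,0,0],[0,0,0,0,0,0,0]]]'>/dev/null
python3 -m handwheel '[[[0,0,0,0,0,0,0],[0,0,0,0,0,0,0],[0,0,0,0,0,0,0],[0,0,0,0,0,0,0],[0,0,0,0,0,0,0]]]'
python3 -m handwheel '[[[0,0,0,0,0,-20,0],[0,0,0,0,0,-40,0],[0,0,0,0,0,-40,0],[0,0,0,0,0,-30,0],[0,0,0,0,0,0,0]]]'
python3 -c "
from h import *
go(492,-354,170,173.1)"
```

```text
clock: 23.35
eef_pos: [465.6, 123.4, 42.4]
tcp_rot: [3.141, 0.002, 3.016]
contact_force: [-1.8, -0.4, 9.5]
opening: 0.58
grasp_force: 40.5
clock: 23.77
eef_pos: [468.1, 124.1, 177.3]
tcp_rot: [3.138, 0.009, 3.016]
contact_force: [2.1, 1.0, -1.8]
opening: 0.579
grasp_force: 43.8
pos [468.1 124.1 177.3] yaw 172.8 clk 23.8 | tool d [ -83.6 -471.4    6.3] rotvec z -0.005 q6 -1.19
```

```bash
python3 -m handwheel '[[[0,0,0,-6,-30,0,0],[0,0,0,-6.5,-37,0,0],[0,0,0,-6.5,-37,0,0],[0,0,0,-6.5,-37,0,0],[0,0,0,-6.5,-37,0,0]]]'>/dev/null
python3 -m handwheel '[[[0,0,0,-6.5,-37,0,0],[0,0,0,-6.5,-37,0,0],[0,0,0,-6.5,-37,0,0],[0,0,0,-6.5,-37,0,0],[0,0,0,-6.5,-37,0,0]]]'>/dev/null
python3 -m handwheel '[[[0,0,0,-6.5,-37,0,0],[0,0,0,-6.5,-37,0,0],[0,0,0,-6,-34,0,0],[0,0,0,0,0,0,0],[0,0,0,0,0,0,0]]]'
python3 - <<'E'
from h import *
p=cams.camera_params("wrist");im=cams.grab_frame("wrist")
find("wrist",im,p,1500,60000)
go(491.4,-354,43,173.1)
E
```

```text
clock: 25.02
eef_pos: [487.9, -356.1, 170.5]
tcp_rot: [3.141, -0.0, 3.013]
contact_force: [0.6, 1.1, -2.0]
opening: 0.578
grasp_force: 43.7
wood [279. 140.] 3884 [ 439.  -347.1] 85.9 34.4 82.7
wood [481. 218.] 4479 [ 546.5 -119.6] 196.7 102.1 3.4
grey [278. 193.] 6311 [ 477.5 -353.1] 103.6 40.8 82.4
grey [397. 212.] 331 [ 508.3 -252.6] 32.1 22.0 -56.1
grey [277. 279.] 5294 [ 564.6 -364.7] 150.5 61.5 82.6
grey [163. 343.] 649 [ 627.  -496.4] 53.7 31.9 -17.5
grey [397. 345.] 794 [ 658.7 -247.9] 50.3 38.4 65.4
grey [278. 352.] 1238 [ 644.6 -374.6] 101.4 19.0 82.6
grey [544. 412.] 570 [978.8 130.5] 222.1 67.4 57.1
pos [ 487.8 -354.7  170.4] yaw 172.7 clk 25.1 | tool d [ -3.6   1.  127.4] rotvec z -0.007 q6 -2.07
```

```bash
python3 -m handwheel '[[[0,0,-0.007,-2.5,1,25,0],[0,0,0,0,0,35,0],[0,0,0,0,0,30,0],[0,0,0,0,0,14,0],[0,0,0,0,0,0,0]]]'>/dev/null
python3 -m handwheel '[[[0,0,0,0,0,0,0],[0,0,0,0,0,0,0]]]'
python3 -c "
from h import *
go(491.3,-353.8,42.5,173.1)"
```

```text
clock: 25.65
eef_pos: [491.9, -353.6, 68.3]
tcp_rot: [-3.141, 0.001, 3.024]
contact_force: [0.3, 1.0, -1.8]
opening: 0.576
grasp_force: 43.6
pos [ 491.9 -353.6   68.3] yaw 173.2 clk 25.6 | tool d [ 0.6 -0.2 25.8] rotvec z 0.003 q6 -2.08
```

```bash
python3 -m handwheel '[[[0,0,0,0,0,12,0],[0,0,0,0,0,8,0],[0,0,0,0,0,4,0],[0,0,0,0,0,1,0],[0,0,0,0,0,0,0]]]'
python3 -m handwheel '[[[0,0,0,0,0,0.5,0],[0,0,0,0,0,0,0],[0,0,0,0,0,0,0]]]'
```

```text
clock: 26.07
eef_pos: [490.9, -353.7, 42.3]
tcp_rot: [3.141, -0.001, 3.023]
contact_force: [-2.2, 1.9, 4.5]
opening: 0.579
grasp_force: 44.7
clock: 26.32
eef_pos: [490.9, -353.7, 42.3]
tcp_rot: [3.141, -0.0, 3.023]
contact_force: [-3.7, 3.2, 9.5]
opening: 0.576
grasp_force: 45.3
```

```bash
python3 -m handwheel '[[[0,0,0,0,0,-0.3,1],[0,0,0,0,0,0,1],[0,0,0,0,0,0,1],[0,0,0,0,0,0,1],[0,0,0,0,0,0,1]]]'
python3 -m handwheel '[[[0,0,0,0,0,-20,1],[0,0,0,0,0,-40,1],[0,0,0,0,0,-40,1],[0,0,0,0,0,-40,1],[0,0,0,0,0,-40,1]]]' >/dev/null
python3 -m handwheel '[[[0,0,0,0,0,-40,1],[0,0,0,0,0,-40,1],[0,0,0,0,0,0,1],[0,0,0,0,0,0,1],[0,0,0,0,0,0,1]]]'
python3 - <<'E'
from h import *
p=cams.camera_params("wrist");im=cams.grab_frame("wrist")
ridges(im,p,(491,-354));ridges(im,p,(517,-125))
find("wrist",im,p,2000,60000)
s=cams.grab_frame("scene");cv2.imwrite("pics/s1.png",s[:,:,::-1])
q=cams.camera_params("scene")
for c in((491,-354),(517,-125),(550,350)):ridges(s,q,c,n="scene",vmin=85)
a=cv2.imread("pics/scene0.png")[:,:,::-1]
d=np.abs(a.astype(int)-s).sum(2)
for u,v in((292,271),(194,251),(408,251)):print("prop diff",d[v-12:v+12,u-10:u+10].mean())
E
```

```text
clock: 26.73
eef_pos: [491.1, -353.9, 41.7]
tcp_rot: [3.142, -0.0, 3.023]
contact_force: [-0.3, 0.6, -0.5]
opening: 0.999
grasp_force: 0.0
clock: 27.57
eef_pos: [490.8, -353.6, 301.4]
tcp_rot: [3.141, -0.0, 3.023]
contact_force: [-0.1, 1.0, -1.0]
opening: 0.998
grasp_force: 0.0
ridges 2265 [ 491.4 -352.2] 109.1 50.0 -6.9
ridges 1225 [ 517.4 -124.8] 110.8 51.2 3.9
wood [275. 183.] 4536 [ 519.5 -357.5] 195.5 86.7 -6.6
wood [431. 190.] 3038 [ 544.9 -123.9] 192.8 90.8 4.1
grey [161. 292.] 574 [ 642.7 -542.3] 107.2 25.1 -33.9
grey [395. 292.] 569 [ 683.4 -203.3] 107.3 25.1 20.5
grey [535. 356.] 959 [953.7 171.2] 175.2 121.2 -75.6
grey [425. 395.] 957 [ 961.1 -108. ] 113.8 93.1 -89.5
grey [547. 403.] 840 [1259.9  379. ] 397.2 98.6 35.7
grey [125. 411.] 678 [ 949.1 -737. ] 187.1 61.9 -78.2
ridges 617 [ 493.6 -354. ] 115.6 53.9 -7.8
ridges 747 [ 520.2 -124.8] 117.1 49.0 3.8
ridges 839 [552.9 347.4] 117.9 50.3 -9.3
prop diff 14.085416666666667
prop diff 11.13125
prop diff 10.708333333333334
```

View pics/s1.png

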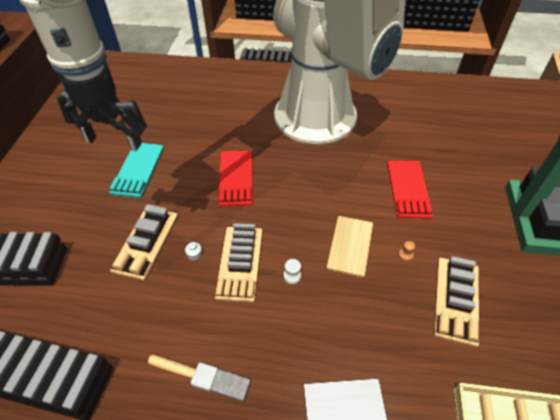

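The picture shows the two-groove block at (148,228), the five-groove at (242,248) and the three-groove at (461,285), each on its own stand. The spare board at (350,246) is empty, the jar, weight and tamper are unmoved, and the arm is clear.

```bash
python3 -c "
from rig import r
print(r.sign_off())"
```

```text
the job is handed in; nothing more can be done
None
```

All three blocks lie on their matching stands, each measured within about 3 mm of the middle and in line with its stand. The spare board is empty, the jar, weight and tamper are unmoved, and the job is handed in after about 28 s of robot time; no verdict came back.

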